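# Refit the return spring on the slide-press post

## Robot

A 6-joint arm with a two-finger parallel gripper is mounted at the origin on the work surface; the furniture and walls round the work are solid. World frame = base frame: x ahead of the robot, y to its left, z up, the work surface at z = 0. Lengths are in m, angles in rad, forces in N, time in s.
With the tool pointing down it reaches from about 0.3 to 0.95 m from the base axis. Payload 3.1 kg.
Tool frame: the origin (TCP) lies between the finger pads; the fingertips stand 14 mm ahead of it and the grasp point (between the pads) lies 5 mm behind it; z points along the fingers, y is the line along which they close (so a half turn about z gives the same grasp; the last joint's range is limited). The gripper opens to 85 mm and grips with 20 to 120 N. Pads are 22 mm wide; open, the fingers measure 114 mm over their backs; the gripper's body (76 mm by 85 mm) begins 54 mm behind the grasp point. The pads swing forward as they close: fully open they stand 13 mm farther back than shut.
Start: joints at [-1.315, 0.308, 1.634, -0, 1.2, -0.07], TCP at [0.2, -0.592, 0.245] pointing down, gripper open.
Joint ranges: [-3.06, 3.06], [-0.79, 1.96], [0.05, 2.63], [-1.19, 4.34], [0.05, 2.64], [-2.94, 2.94]. Speed limits (rad/s): [2.79, 2.79, 3.14, 3.14, 3.14, 3.14].

## Interface

Orientations are given as a unit quaternion [x, y, z, w].
In Python, from plant import r gives the robot as it stands.
- The arm moves only by the tool carry_out, never from a script. Its argument "steps" is text: rows parted by semicolons, each of 7 numbers parted by spaces: the turn, a rotation vector about the tool's x, y, z in units of 2 pi rad (1.0 is 2 pi rad), then the shift along the tool's x, y, z in units of 0.3 m (1.0 is 0.3 m), then the finger opening in mm, from 0 to 85.4. A call has 1 to 8 rows; each row is the pose to reach, as a shift and turn from the pose commanded when the call began, along the tool's axes at that moment, turning the shorter way round; what a row does not reach only later rows make up. A row lasts 1/12 s, in which the tool goes at most 41.7 mm and 7.16 degrees, less where a joint would pass 70% of its speed; a pose out of reach is approached as far as the arm can. A call with a number of a shift or a turn outside -1 to 1 is refused whole. A call with a gripper value outside its range is refused whole. The fingers move at their own pace and stop on an object; "grip_force" is the grip in N (left out, the last holds). Time passes only in rows, so rows that repeat a pose let the fingers close. It gives the time, the measured TCP pose, the force, the opening and the grip force at its end, in the units of the state.
- r.get_obs(): the state, without advancing time (a new reading comes with each control period).
- r.capture(name): name is "scene" or "top"; returns a dict with "color" (384x512x3 uint8, red, green, blue), "intrinsics" (3x3 intrinsics, pixels), "world_to_cam" (4x4, takes a point from world to camera coordinates). Camera axes: x right, y down, z forward; pixel columns grow to the right and rows downward; lengths in m; the calibration is good to about 2 mm. A picture is of the moment at which its call begins. There is no depth.
- r.sign_off(): hands the job in; it is judged then, once.
The state is a dict: "clock": time; "joints": joint angles; "joint_velocities": joint speeds; "effort": joint torques, N m; "eef_pos": TCP position; "tool_rot": TCP orientation; "contact_force": force on the tool from outside, world axes, zero at the start; "torque": the same for the moment, N m; "finger_gap": finger opening in m; "finger_force": force on a finger pad.
Only numpy, scipy, OpenCV 4.12 (cv2) and the standard library are available. Lean on these libraries where they do the work, as an engineer would, in place of code of your own. Each camera call takes 0.05 s, during which the arm holds its last target. There are 200 camera calls.

## Task

Put the loose compression spring back on the upright rod of the grey press base, bent-in tail end down, until it sits fully home on the steel seat disc; the tail catches on each of the two brass collars, so press only lightly there and twist the spring a little until the tail drops through the collar's notch, never forcing it. Then swing the keeper arm fully shut over the seated spring and let go. Leave the two cups and the brown bottle alone.

Things in the scene. Friction and masses are not known exactly. Their poses are not given: they have to be found in the camera images.
- spring: Steel compression spring, upright on the bench: outside diameter 36 mm, bore 28 mm, free length 70 mm, about 0.1 kg. Origin: centre of its lower end; z up its axis, x towards its tail. It compresses by at most 15 mm, at about 0.5 N per mm, well damped, then is solid. Its two ends cannot twist against each other.
- spring_tail (a point): Tip of the spring's tail: the end of the 4 mm wire bent inwards at the lower end, along the spring's own +x. The tip is 6 mm from the axis; the tail fills the lowest 4 mm.
- spring_top (a point): Centre of the spring's upper end, 70 mm above the origin of spring when not compressed. The upper 26 mm are close-wound and firm: the place to hold it.
- press: Fixed grey press base, 12 mm thick; origin on the bench straight below the rod, z up. It reaches 47 mm to -x (a red line points there from the rod), 118 mm to +x, 42 mm to each side. Upright steel rod on the origin, 8 mm diameter, tapered tip, with two brass collars. The keeper's pillar, 18 mm diameter, stands at x = 80 mm.
- rod_seat (a point): Centre of the top of the 52 mm steel seat disc at the rod's foot, 16 mm above the bench. The spring's lower end rests here when home; its free top is then 86 mm above the bench.
- rod_tip (a point): Tip of the rod, 62 mm above the seat.
- upper_collar_top (a point): Centre of the upper brass collar's top, on the rod axis, 54 mm above the seat. Collar: 22 mm diameter (21 mm at its top edge), 6 mm thick, does not turn. One 6 mm wide notch cut to the rod lets the tail through with about 0.1 rad to spare each way. The notch points along the base's +x, give or take an unmeasured angle of up to 0.65 rad: find it by feel or sight.
- lower_collar_top (a point): Centre of the lower brass collar's top, on the rod axis, 28 mm above the seat. Same collar and notch as the upper; its notch is turned by its own unmeasured angle, up to 0.65 rad either way from the base's +x.
- keeper (a joint): Swing of the keeper arm about its pillar: 0 is shut against its stop (arm along the base's -x, over the rod); opens to 1.7 rad, clockwise from above (about 1.57: arm along the base's +y). Stays where left; friction 0.04 N m. The arm's underside is 90 mm above the bench, 4 mm over a seated spring; a spring not home blocks it.
- keeper_knob (a point): Top centre of the upright red pin on the keeper arm, diameter 12 mm, 30 mm tall above the arm, top 126 mm above the bench, 55 mm from the pillar's axis.
- red_cup: Specimen cup with red lid, 57 mm diameter, 60 mm tall, origin under its centre. Leave alone.
- blue_cup: Specimen cup with blue lid, 57 mm diameter, 60 mm tall, origin under its centre. Leave alone.
- brown_bottle: Brown dropper bottle with black cap, 38 mm diameter, 107 mm tall, origin under its centre. Leave alone.
There are look-alikes about, which are no part of the job. What is shaped like the spring but green is not meant.

How it is judged:
On the way:
1. the spring is home on the seat while the keeper is still open (z of spring in the frame of press below 0.02 m and horizontal distance between spring and rod_seat below 0.005 m and angle between spring's own z axis and vertical below 0.12 rad and value of joint keeper above 0.6 rad), for 0.2 s.
At the end, for the whole second after the job is handed in: The lower end of the spring is within 4 mm of the seat height and 5 mm of the rod axis, tilted under 0.12 rad and at rest, and the keeper arm is within 0.1 rad of fully shut (z of spring in the frame of press below 0.02 m and horizontal distance between spring and rod_seat below 0.005 m and angle between spring's own z axis and vertical below 0.12 rad and value of joint keeper below 0.1 rad and linear speed of spring below 0.02 m/s); the robot touches nothing.
It fails at once if the spring is forced: more than 25 N between it and the press (contact force between spring and press above 25 N).
It fails at once if the red-lidded cup is moved by more than 3 cm (distance of red_cup from where it was at the start of the episode above 0.03 m).
It fails at once if the blue-lidded cup is moved by more than 3 cm (distance of blue_cup from where it was at the start of the episode above 0.03 m).
It fails at once if the brown bottle is moved by more than 3 cm (distance of brown_bottle from where it was at the start of the episode above 0.03 m).
It also fails if it takes over 72 s, if anything falls off the work surface, if the arm or the gripper's body presses on something with over 40 N, if the wrist force passes 120 N, or if a joint passes its speed limit or range.

## Working session

There is one attempt and no reset: what is moved stays moved. The work goes in short steps, Python scripts to look and compute and a tool call to move; the robot and the scene stay as the last step left them, time stands still between calls to the robot, and variables do not carry over. Pictures are saved under pics/ and viewed, at most 10 in all, crops included, and the job is handed in when it is done.

Besides the shell and the picture viewer there is one more tool, called as name(argument=value, ...) on one line, values as JSON. carry_out: Moves the arm, as the interface text tells. Shifts and turns lie within -1 to 1; 1 stands for 0.3 m of shift or 2 pi rad of turn. Its arguments: {"type":"object","properties":{"steps":{"type":"string"},"grip_force":{"type":"number"}},"required":["steps"]}

```bash
mkdir -p pics; ls
cat > h.py <<'E'
import numpy as np,cv2
from plant import r
def shot(n,f):
    c=r.capture(n); cv2.imwrite('pics/%s.png'%f,c['color'][:,:,::-1]); np.savez('pics/%s.npz'%f,K=c['intrinsics'],T=c['world_to_cam']); return c
def ray(f,u,v,z):
    d=np.load('pics/%s.npz'%f);K,T=d['K'],d['T'];R,t=T[:3,:3],T[:3,3]
    o=-R.T@t; k=R.T@np.linalg.inv(K)@[u,v,1]; return o+k*(z-o[2])/k[2]
def proj(f,p):
    d=np.load('pics/%s.npz'%f);q=d['T'][:3,:3]@np.array(p)+d['T'][:3,3];q=d['K']@q;return q[:2]/q[2]
E
python3 - <<'E'
from h import *
shot('scene','s0');shot('top','t0')
a=cv2.imread('pics/s0.png');b=cv2.imread('pics/t0.png')
for f in('s0','t0'):
    d=np.load('pics/%s.npz'%f);T=d['T'];print(d['K'][0],-T[:3,:3].T@T[:3,3],T[2,:3])
o=r.get_obs();print(o)
E
```

```text
pics
[360.18339181   0.         253.08195618] [ 0.29814208 -0.47890204  0.79208868] [ 0.32423365  0.54512206 -0.77311997]
[360.1851387    0.         257.62215473] [ 4.07164277e-01 -9.57576230e-04  9.75772873e-01] [ 0.20151473  0.01311978 -0.97939761]
{'clock': 0.1, 'joints': array([-1.31468625e+00,  3.08935063e-01,  1.63510500e+00, -2.09775334e-05,
        1.19969581e+00, -6.97023349e-02]), 'joint_velocities': array([ 0.00066225, -0.00105933, -0.00298626,  0.00068902, -0.00054188,
        0.00020704]), 'effort': array([-1.22795776e-03, -4.16408086e+01, -2.77644503e+01, -1.22654938e-04,
        4.05048573e-03, -1.14890301e-05]), 'eef_pos': array([ 0.1998283 , -0.59141285,  0.24412943]), 'tool_rot': array([ 9.86758918e-01,  1.62190288e-01, -1.09461716e-04, -1.06604697e-03]), 'contact_force': array([ 0.56110908, -0.2525093 , -0.69666749]), 'torque': array([ 0.03059784, -0.01403296, -0.02325772]), 'finger_force': 0.0, 'finger_gap': 0.08507642137534711}
```

View pics/s0.png

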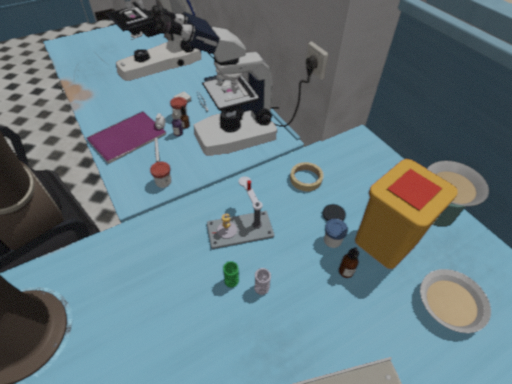

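View pics/t0.png

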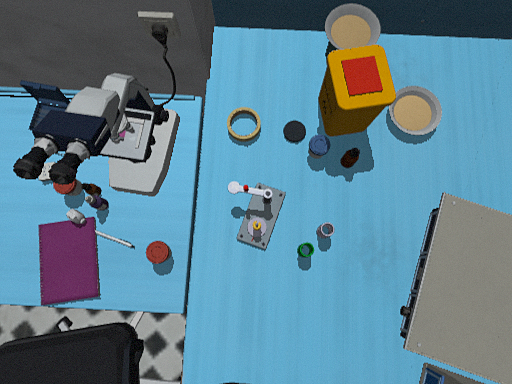

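The scene view shows the press at about (240,228), the steel spring at (262,280) and the green decoy at (231,274). In the top view these are at (260,218), (325,230) and (305,250). I'll enlarge both views.

Run:
```python
from h import *
a=cv2.imread('pics/s0.png')[170:300,200:290];b=cv2.imread('pics/t0.png')[175:265,225:345]
cv2.imwrite('pics/c1.png',cv2.resize(a,None,fx=6,fy=4.6*6/4.6*.75,interpolation=2) if 0 else cv2.resize(a,None,fx=4.6,fy=4.6,interpolation=cv2.INTER_CUBIC))
cv2.imwrite('pics/c2.png',cv2.resize(b,None,fx=6.6,fy=6.6,interpolation=cv2.INTER_CUBIC))
```

```text
(no output)
```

View pics/c1.png

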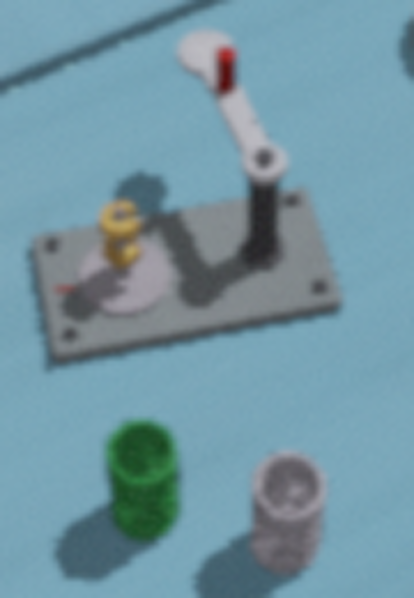

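View pics/c2.png

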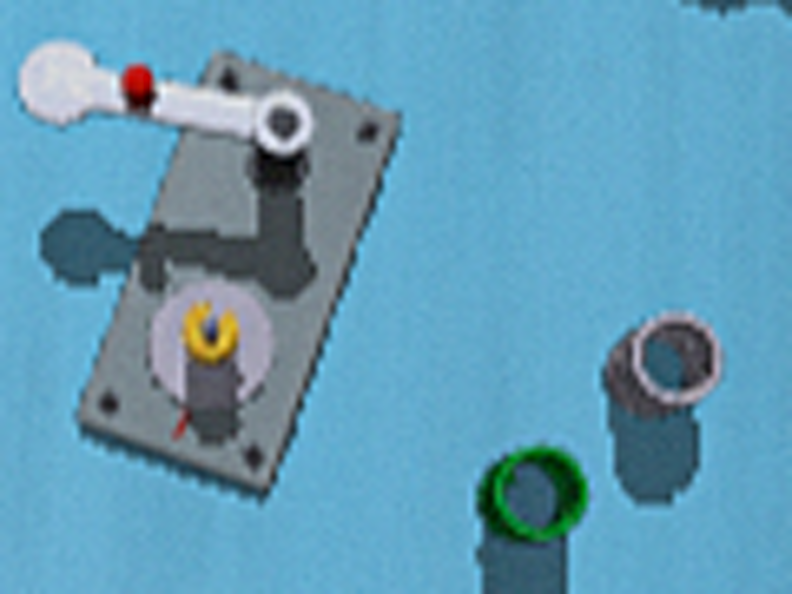

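Run:
```python
from h import *
Z=lambda u,v,x0,y0,s:((u+.5)/s-.5+x0,(v+.5)/s-.5+y0)
T=lambda u,v,z:ray('t0',*Z(u,v,225,175,6.6),z)
S=lambda u,v,z:ray('s0',*Z(u,v,200,170,4.6),z)
for n,a in dict(springtop=(677,358,.07),seat=(211,343,.016),collar=(211,334,.07),pillar=(283,122,.1),knob=(138,78,.126),green=(540,494,.07),
 c1=(80,412,.012),c2=(265,490,.012),c3=(402,117,.012),c4=(218,55,.012)).items(): print('T',n,T(*a).round(4))
for n,a in dict(springtop=(290,488,.07),seat=(126,272,.016),collar=(121,216,.07),pillar=(265,157,.1),knob=(227,52,.126),c1=(50,350,.012),c3=(305,200,.012),c4=(340,297,.012),c2=(33,240,.012)).items(): print('S',n,S(*a).round(4))
def crop(f,x,y,w,h,s):
    a=cv2.imread('pics/%s.png'%f)[y:y+h,x:x+w]; return cv2.resize(a,(400,300),interpolation=cv2.INTER_CUBIC)
A=np.hstack([crop('t0',249,216,16,12,25),crop('t0',315,222,24,18,1)])
B=np.hstack([crop('s0',216,208,24,18,1),crop('s0',250,266,28,21,1)])
cv2.imwrite('pics/c3.png',np.vstack([A,B]))
```

```text
T springtop [ 0.5079 -0.168   0.07  ]
T seat [0.5107 0.0101 0.016 ]
T collar [0.5083 0.0097 0.07  ]
T pillar [ 0.5861 -0.0137  0.1   ]
T knob [0.5946 0.0404 0.126 ]
T green [ 0.4542 -0.1171  0.07  ]
T c1 [0.4807 0.0616 0.012 ]
T c2 [ 0.4533 -0.0144  0.012 ]
T c3 [ 0.6086 -0.0641  0.012 ]
T c4 [0.6311 0.0133 0.012 ]
S springtop [ 0.5061 -0.1747  0.07  ]
S seat [0.5106 0.0086 0.016 ]
S collar [0.5103 0.0083 0.07  ]
S pillar [ 0.5857 -0.0156  0.1   ]
S knob [0.5938 0.0392 0.126 ]
S c1 [ 0.4518 -0.0138  0.012 ]
S c3 [0.6263 0.004  0.012 ]
S c4 [ 0.6079 -0.0637  0.012 ]
S c2 [0.4756 0.0574 0.012 ]
```

View pics/c3.png

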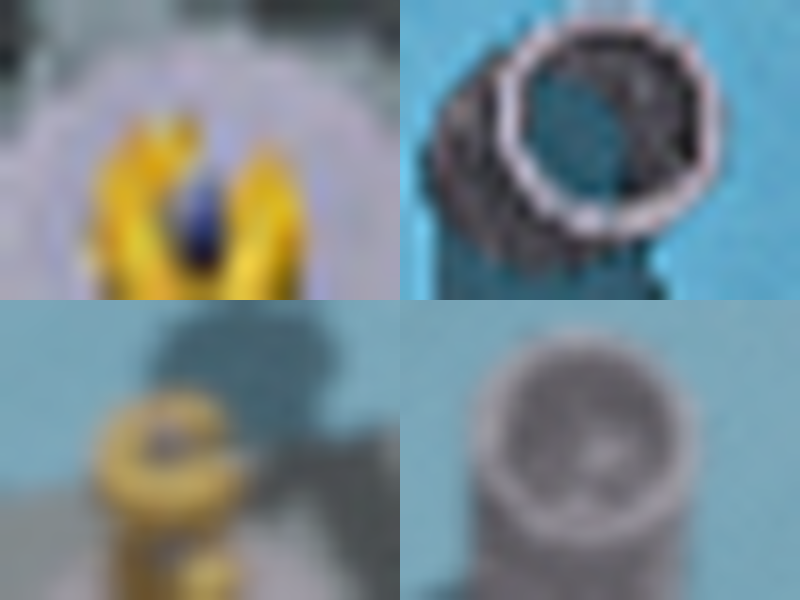

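Run:
```python
from h import *
t=lambda u,v,z:ray('t0',315-.5+(u-400)/16.667,222-.5+v/16.667,z)
s=lambda u,v,z:ray('s0',250-.5+(u-400)/14.286,266-.5+(v-300)/14.286,z)
print('spring',t(610,125,.07),s(583,435,.07))
s2=lambda u,v,z:ray('s0',216-.5+u/16.667,208-.5+(v-300)/16.667,z)
t2=lambda u,v,z:ray('t0',249-.5+u/25,216-.5+v/25,z)
a=s2(170,455,.07);b=s2(238,440,.07);print('notch S',a,np.arctan2(*(b-a)[1::-1]))
a=t2(198,215,.07);b=t2(222,150,.07);print('notch T',a,np.arctan2(*(b-a)[1::-1]))
o=np.array([.5105,.0092])
for z in(.07,.064,.044,.038): print(z,(proj('s0',[*o,z])+.5-[216,208])*16.667+[0,300])
def crop(f,x,y,w,h): 
    a=cv2.imread('pics/%s.png'%f)[y:y+h,x:x+w]; return a
def up(f,x,y,w,h,sc,pts):
    I=cv2.resize(crop(f,x,y,w,h),None,fx=sc,fy=sc,interpolation=cv2.INTER_CUBIC)
    for p,c in pts:
        q=(proj(f,p)+.5-[x,y])*sc; cv2.circle(I,tuple(int(k) for k in q),1,c,-1)
    return cv2.convertScaleAbs(I,alpha=1.3,beta=0)
sp=np.array([.5072,-.1710])
def circ(c,rr,z,col): return [([c[0]+rr*np.cos(k),c[1]+rr*np.sin(k),z],col) for k in np.linspace(0,6.28,50)]
S1=np.array([*s(583,435,.07)[:2]]);T1=t(610,125,.07)[:2]
A=up('t0',316,222,20,15,20,circ(T1,.014,.0,(0,0,255))+circ(T1,.016,.07,(0,255,0)))
B=up('s0',252,266,20,15,20,circ(S1,.014,.0,(0,0,255))+circ(S1,.016,.07,(0,255,0)))
C=up('s0',218,210,20,15,20,circ(o,.011,.070,(0,255,0))+circ(o,.011,.044,(0,0,255)))
D=up('t0',247,216,20,15,20,circ(o,.011,.070,(0,255,0))+circ(o,.011,.044,(0,0,255)))
cv2.imwrite('pics/c4.png',np.vstack([np.hstack([A,B]),np.hstack([D,C])]))
```

```text
spring [ 0.50747274 -0.16791532  0.07      ] [ 0.50637919 -0.17275898  0.07      ]
notch S [0.50950087 0.00788099 0.07      ] -0.25166335401719403
notch T [0.51104584 0.01010913 0.07      ] -0.3026109874264252
0.07 [171.87962694 446.07752972]
0.064 [173.90851499 469.82298511]
0.044 [180.52262551 547.23241432]
0.038 [182.46340729 569.94670218]
```

View pics/c4.png

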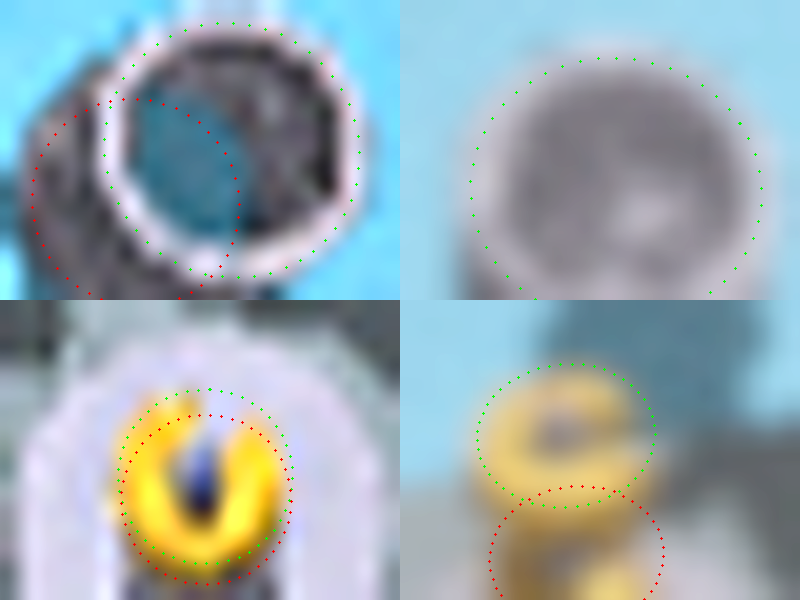

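```bash
cat > m.py <<'E'
# m.py "last row sent or -"... -- x y z phi [tilt]   : updates the commanded pose, prints row to reach target
import sys,numpy as np,json,os
from scipy.spatial.transform import Rotation as Ro
F='cmd.json'
S=json.load(open(F)) if os.path.exists(F) else dict(p=[.2,-.592,.245],q=[.98676,.16219,0,0])
p,R=np.array(S['p']),Ro.from_quat(S['q'])
def app(p,R,row):
    v=np.array([float(k) for k in row.split()]); return p+R.apply(v[3:6]*.3),R*Ro.from_rotvec(v[:3]*2*np.pi)
def to(p,R,P,phi,Rt=None):
    Rt=Rt or Ro.from_euler('z',phi)*Ro.from_euler('x',np.pi)
    return np.r_[(R.inv()*Rt).as_rotvec()/2/np.pi,R.inv().apply(np.array(P)-p)/.3]
def fmt(v): return ' '.join('%.4f'%(k+0.) for k in v)
def yaw(R): x=R.apply([1,0,0]); return np.arctan2(x[1],x[0])
if __name__=='__main__':
    a=sys.argv[1:]; i=a.index('--') if '--' in a else len(a)
    for k in a[:i]: p,R=app(p,R,k)
    json.dump(dict(p=list(p),q=list(R.as_quat())),open(F,'w'))
    q,Q=p,R
    for k in a[i+1:]:
        P=[float(c) for c in k.split()]; row=fmt(to(q,Q,P[:3],P[3])); print(row); q,Q=app(q,Q,row)
    print('cmd',p.round(4),round(yaw(R),4))
E
python3 m.py -- ".35 -.38 .245 1.08" ".507 -.170 .245 1.84" ".507 -.170 .15 2.6"
```

```text
-0.0000 0.0000 -0.1200 0.6999 -0.5094 0.0000
-0.0000 0.0000 -0.1210 0.8641 0.1314 0.0000
-0.0000 0.0000 -0.1209 -0.0000 -0.0000 0.3167
cmd [ 0.2   -0.592  0.245] 0.3258
```

carry_out(steps="0 0 -0.12 0.7 -0.51 0 85;0 0 -0.12 0.7 -0.51 0 85;0 0 -0.12 0.7 -0.51 0 85;0 0 -0.12 0.7 -0.51 0 85;0 0 -0.12 0.7 -0.51 0 85;0 0 -0.12 0.7 -0.51 0 85;0 0 -0.12 0.7 -0.51 0 85;0 0 -0.12 0.7 -0.51 0 85", grip_force=30)

```text
clock: 0.77
eef_pos: [0.3512, -0.3773, 0.2448]
tool_rot: [0.857, 0.516, 0.0, -0.001]
contact_force: [-1.1, -0.5, 0.0]
finger_gap: 0.0849
finger_force: 0.0
```

carry_out(steps="0 0 -0.121 0.864 0.131 0 85;0 0 -0.121 0.864 0.131 0 85;0 0 -0.121 0.864 0.131 0 85;0 0 -0.121 0.864 0.131 0 85;0 0 -0.121 0.864 0.131 0 85;0 0 -0.121 0.864 0.131 0 85;0 0 -0.121 0.864 0.131 0 85;0 0 -0.121 0.864 0.131 0 85")

```text
clock: 1.43
eef_pos: [0.5084, -0.169, 0.2451]
tool_rot: [0.605, 0.796, 0.0, 0.0]
contact_force: [-0.0, -0.1, -0.5]
finger_gap: 0.0853
finger_force: 0.0
```

carry_out(steps="0 0 -0.121 0 0 0.317 85;0 0 -0.121 0 0 0.317 85;0 0 -0.121 0 0 0.317 85;0 0 -0.121 0 0 0.317 85;0 0 -0.121 0 0 0.317 85;0 0 -0.121 0 0 0.317 85;0 0 -0.121 0 0 0.317 85;0 0 -0.121 0 0 0.317 85")

```text
clock: 2.1
eef_pos: [0.5062, -0.1719, 0.15]
tool_rot: [0.27, 0.963, -0.0, -0.0]
contact_force: [-0.4, -1.0, -0.3]
finger_gap: 0.0849
finger_force: 0.0
```

```bash
python3 m.py "0 0 -0.12 0.7 -0.51 0" "0 0 -0.121 0.864 0.131 0" "0 0 -0.121 0 0 0.317" -- ".507 -.170 .055 2.6" ".507 -.170 .22 2.6"; python3 -c "
from plant import r
o=r.get_obs();print(o['joints'],o['eef_pos'])"
```

```text
-0.0000 -0.0000 0.0001 -0.0008 -0.0004 0.3163
-0.0000 0.0000 -0.0000 -0.0000 0.0000 -0.5500
cmd [ 0.5068 -0.1698  0.1499] 2.6003
[-4.08380327e-01  2.50474513e-01  1.92150744e+00 -1.02996205e-03
  9.69986189e-01 -1.43151693e+00] [ 0.50615017 -0.17189771  0.14998351]
```

carry_out(steps="0 0 0 0 0 0.2 85;0 0 0 0 0 0.2 85;0 0 0 0 0 0.316 85;0 0 0 0 0 0.316 85;0 0 0 0 0 0.316 85;0 0 0 0 0 0.316 45;0 0 0 0 0 0.316 25;0 0 0 0 0 0.316 25")

```text
clock: 2.77
eef_pos: [0.5087, -0.1709, 0.0577]
tool_rot: [0.268, 0.963, -0.0, 0.002]
contact_force: [-0.1, 0.1, 0.1]
finger_gap: 0.051
finger_force: 0.0
```

carry_out(steps="0 0 0 0 0 0 25;0 0 0 0 0 0 25;0 0 0 0 0 0 25;0 0 0 0 0 0 25;0 0 0 0 0 0 25;0 0 0 0 0 0 25")

```text
clock: 3.27
eef_pos: [0.5073, -0.1701, 0.0556]
tool_rot: [0.267, 0.964, -0.0, 0.0]
contact_force: [0.1, 0.3, 0.7]
finger_gap: 0.0351
finger_force: 31.8
```

carry_out(steps="0 0 0 0 0 -0.1 25;0 0 0 0 0 -0.2 25;0 0 0 0 0 -0.4 25;0 0 0 0 0 -0.55 25;0 0 0 0 0 -0.55 25;0 0 0 0 0 -0.55 25;0 0 0 0 0 -0.55 25")

```text
clock: 3.85
eef_pos: [0.5073, -0.1701, 0.2216]
tool_rot: [0.267, 0.964, -0.0, 0.001]
contact_force: [-0.4, -0.9, -1.5]
finger_gap: 0.0353
finger_force: 31.8
```

```bash
python3 m.py "0 0 0 0 0 0.316" "0 0 0 0 0 -0.55" >/dev/null
cat > m2.py <<'E'
from m import *
# world-x tilt a about current, to P
def tilt(P,a,p=p,R=R): 
    Rt=Ro.from_rotvec([a,0,0])*R; row=fmt(to(p,R,P,0,Rt)); return row,*app(p,R,row)
r1,p1,R1=tilt([.45,-.27,.45],.97);r2,p2,R2=tilt([.45,-.22,.62],.93,p1,R1);print(r1);print(r2)
E
python3 m2.py
```

```text
-0.1323 0.0795 0.0000 -0.0097 -0.3839 -0.7663
-0.1269 0.0762 0.0000 0.2893 0.4814 -0.1830
```

carry_out(steps="-0.03 0.018 0 -0.01 -0.384 -0.766 25;-0.06 0.036 0 -0.01 -0.384 -0.766 25;-0.09 0.054 0 -0.01 -0.384 -0.766 25;-0.12 0.072 0 -0.01 -0.384 -0.766 25;-0.132 0.08 0 -0.01 -0.384 -0.766 25;-0.132 0.08 0 -0.01 -0.384 -0.766 25;-0.132 0.08 0 -0.01 -0.384 -0.766 25;-0.132 0.08 0 -0.01 -0.384 -0.766 25")

```text
clock: 4.52
eef_pos: [0.4496, -0.2732, 0.4502]
tool_rot: [0.238, 0.851, 0.451, -0.126]
contact_force: [0.2, 0.3, -1.7]
finger_gap: 0.0351
finger_force: 31.8
```

```bash
python3 m.py "-0.132 0.08 0 -0.01 -0.384 -0.766";python3 -c "
from plant import r
o=r.get_obs();print(o['joints'],o['eef_pos'],o['tool_rot'])"; cat cmd.json
```

```text
cmd [ 0.4501 -0.2701  0.4499] 2.815
[-0.92498845  0.38355076  1.38738826  0.63064723  2.13558681 -1.8235182 ] [ 0.44955454 -0.2732419   0.45023844] [ 0.23783649  0.85119273  0.45068195 -0.12566036]
{"p": [0.4500678654137603, -0.2700615263493124, 0.4499000000000001], "q": [0.23651967994991982, 0.8525174828437196, 0.44870717133872745, -0.12623096621429206]}
```

```bash
sed -i '/^r1/d' m2.py; echo 'print(tilt([.45,-.20,.55],.8)[0])'>>m2.py; python3 m2.py
```

```text
-0.1090 0.0658 -0.0004 0.2106 0.3486 0.0039
```

carry_out(steps="-0.03 0.018 0 0.21 0.35 0 25;-0.06 0.036 0 0.21 0.35 0 25;-0.09 0.054 0 0.21 0.35 0 25;-0.109 0.066 0 0.21 0.35 0 25;-0.109 0.066 0 0.21 0.35 0 25;-0.109 0.066 0 0.21 0.35 0 25;-0.109 0.066 0 0.21 0.35 0 25;-0.109 0.066 0 0.21 0.35 0 25")

```text
clock: 5.18
eef_pos: [0.4507, -0.2008, 0.5458]
tool_rot: [0.172, 0.605, 0.748, -0.214]
contact_force: [0.0, 0.2, -0.9]
finger_gap: 0.0352
finger_force: 31.8
```

```bash
python3 m.py "-0.109 0.066 0 0.21 0.35 0"; cat cmd.json
python3 - <<'E'
from h import *
from scipy.spatial.transform import Rotation as Ro
o=r.get_obs();print(o['joints'],o['eef_pos'],o['tool_rot'])
shot('top','t1')
R=Ro.from_quat(o['tool_rot']);e=o['eef_pos']+R.apply([0,0,.055]);q=proj('t1',e);print(q,R.apply([0,0,1]))
a=cv2.imread('pics/t1.png');x,y=[int(np.clip(k,b,c)) for k,b,c in zip(q,(40,30),(472,354))]
big=cv2.resize(a[y-30:y+30,x-40:x+40],(800,600),interpolation=cv2.INTER_CUBIC);print(x,y)
cv2.imwrite('pics/c5.png',cv2.convertScaleAbs(big,alpha=1.4,beta=0))
E
```

```text
cmd [ 0.4504 -0.2008  0.5509] -3.0187
{"p": [0.45036257762461934, -0.20082071089486364, 0.5508931810565236], "q": [0.16932822082132234, 0.6100545150748956, 0.7451690421843978, -0.20948637387717364]}[-0.8992195   0.45831112  1.5678016   1.33140273  2.46554927 -1.48335989] [ 0.45070191 -0.20083206  0.54580618] [ 0.17220351  0.60453091  0.7478489  -0.2135658 ]
[386.77299795 234.39149257] [-6.49836495e-04  9.77749116e-01  2.09776654e-01]
386 234
```

View pics/c5.png

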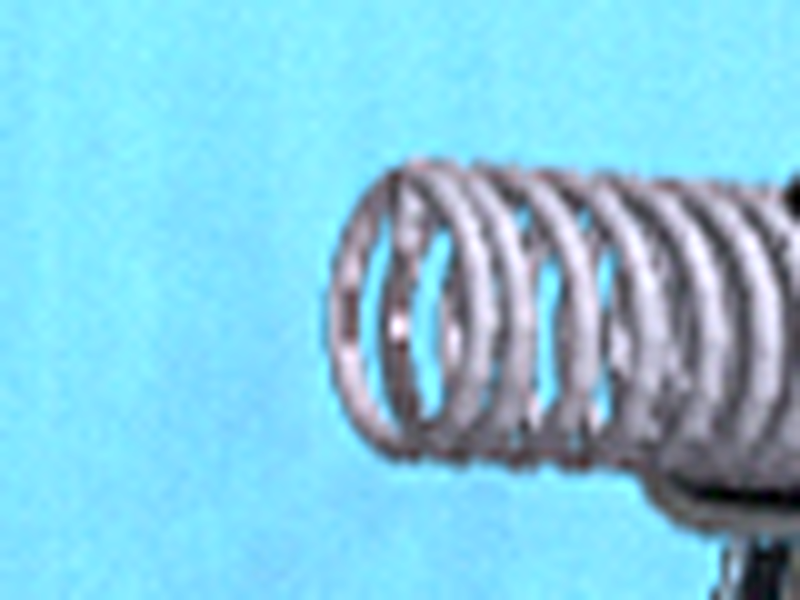

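The end ring is centred at about (410,310), and a blob near (408,205) may be the tail. I'll take two more views, rolling the spring about its axis, and show them as one composite.

carry_out(steps="0 0 0.139 0 0 0 25;0 0 0.139 0 0 0 25;0 0 0.139 0 0 0 25;0 0 0.139 0 0 0 25;0 0 0.139 0 0 0 25;0 0 0.139 0 0 0 25;0 0 0.139 0 0 0 25;0 0 0.139 0 0 0 25")

```text
clock: 5.9
eef_pos: [0.4505, -0.201, 0.5513]
tool_rot: [0.412, 0.481, 0.586, -0.505]
contact_force: [0.6, -0.5, -1.7]
finger_gap: 0.0354
finger_force: 31.9
```

Run:
```python
from h import *
shot('top','t2');o=r.get_obs();np.save('pics/t2o.npy',np.r_[o['eef_pos'],o['tool_rot']]);print(o['joints'])
```

```text
[-0.89958927  0.45050412  1.55840664  1.33081609  2.46616201 -0.61309532]
```

carry_out(steps="0 0 0.139 0 0 0 25;0 0 0.139 0 0 0 25;0 0 0.139 0 0 0 25;0 0 0.139 0 0 0 25;0 0 0.139 0 0 0 25;0 0 0.139 0 0 0 25;0 0 0.139 0 0 0 25;0 0 0.139 0 0 0 25")

```text
clock: 6.62
eef_pos: [0.4504, -0.201, 0.5513]
tool_rot: [-0.577, -0.263, -0.318, 0.705]
contact_force: [0.2, -0.5, -1.1]
finger_gap: 0.035
finger_force: 31.8
```

```bash
python3 m.py "0 0 0.139 0 0 0" "0 0 0.139 0 0 0"
python3 - <<'E'
from h import *
from scipy.spatial.transform import Rotation as Ro
shot('top','t3');o=r.get_obs();print(o['joints'],o['eef_pos'],o['tool_rot'])
def up(f,x,y,w,h): return cv2.convertScaleAbs(cv2.resize(cv2.imread('pics/%s.png'%f)[y:y+h,x:x+w],(400,300),interpolation=cv2.INTER_CUBIC),alpha=1.4)
A=[up(f,372,227,40,30) for f in('t1','t2','t3')]+[up('s0',214,206,28,21)]
cv2.imwrite('pics/c6.png',np.vstack([np.hstack(A[:2]),np.hstack(A[2:])]))
E
```

```text
cmd [ 0.4504 -0.2008  0.5509] -0.2188
[-0.89952373  0.45069751  1.55883943  1.33131897  2.46634295  0.25806221] [ 0.45041859 -0.20098887  0.55125543] [-0.57605029 -0.2636097  -0.31967857  0.70461451]
```

View pics/c6.png

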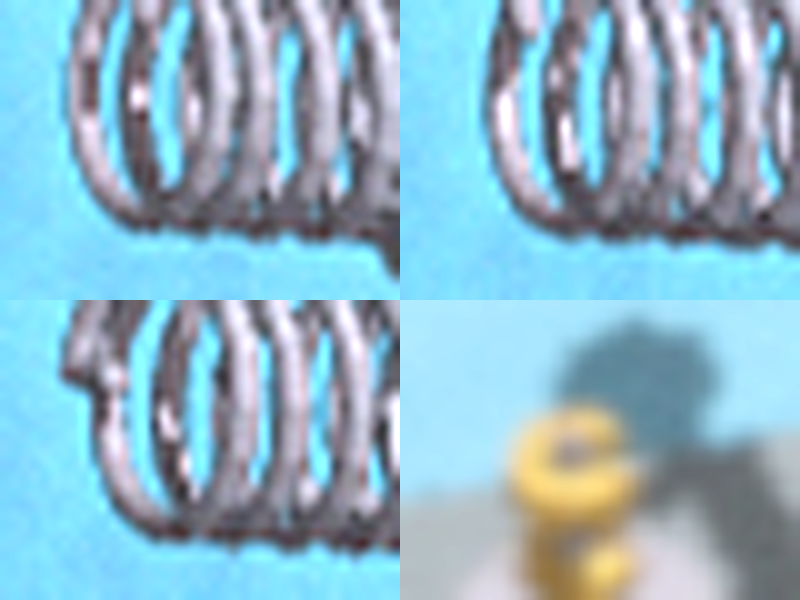

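The tail shows as a step that moves from the top of the end ring in t1 to upper left in t2 and to the left at panel (75,372) in t3. That matches the 100° roll. The upper collar's notch opens to the right in the scene view.

Run:
```python
from h import *
from scipy.spatial.transform import Rotation as Ro
o=r.get_obs();R=Ro.from_quat(o['tool_rot']);z=R.apply([0,0,1])
e=o['eef_pos']+.053*z
for a in np.arange(0,6.28,.2618):
    d=R.apply([np.cos(a),np.sin(a),0])
    k=lambda f:((proj(f,e+f2*d)+.5-[372,227])*10).round() 
    P=[((proj('t3',e+q*d)+.5-[372,227])*10+[0,300]).round() for q in(.018,.006)]
    print(round(a,2),*P,' world angle at bench',round((2.6-a)%6.283,2))
print(z)
```

```text
0.0 [247. 265.] [204. 342.]  world angle at bench 2.6
0.26 [229. 241.] [198. 334.]  world angle at bench 2.34
0.52 [207. 226.] [191. 329.]  world angle at bench 2.08
0.79 [185. 223.] [184. 328.]  world angle at bench 1.81
1.05 [163. 230.] [177. 330.]  world angle at bench 1.55
1.31 [143. 247.] [170. 335.]  world angle at bench 1.29
1.57 [126. 273.] [164. 343.]  world angle at bench 1.03
1.83 [112. 305.] [159. 354.]  world angle at bench 0.77
2.09 [104. 342.] [156. 367.]  world angle at bench 0.51
2.36 [101. 381.] [155. 380.]  world angle at bench 0.24
2.62 [103. 420.] [156. 394.]  world angle at bench 6.26
2.88 [110. 457.] [159. 406.]  world angle at bench 6.0
3.14 [123. 490.] [163. 417.]  world angle at bench 5.74
3.4 [140. 515.] [169. 426.]  world angle at bench 5.48
3.67 [160. 532.] [175. 431.]  world angle at bench 5.22
3.93 [182. 539.] [183. 433.]  world angle at bench 4.96
4.19 [204. 535.] [190. 431.]  world angle at bench 4.69
4.45 [226. 520.] [197. 426.]  world angle at bench 4.43
4.71 [245. 495.] [204. 418.]  world angle at bench 4.17
4.97 [260. 462.] [208. 407.]  world angle at bench 3.91
5.24 [270. 422.] [211. 394.]  world angle at bench 3.65
5.5 [273. 379.] [213. 380.]  world angle at bench 3.39
5.76 [271. 337.] [212. 366.]  world angle at bench 3.12
6.02 [262. 297.] [209. 353.]  world angle at bench 2.86
[-0.00318458  0.98032752  0.19735199]
```

```bash
python3 - <<'E'
from h import *
for f in('t1','t2','t3'):
    a=cv2.imread('pics/%s.png'%f).astype(float)
    s=a[:,:,0]-a[:,:,2] # blue minus red high on bench
    out=[]
    for x in range(392,402):
        c=s[205:265,x]; m=np.median(s[195:212,x]); k=np.where(c<m*.5)[0]; out.append((k[0]+205,k[-1]+205))
    print(f,out)
E
python3 m.py -- ; cat cmd.json
```

```text
t1 [(np.int64(221), np.int64(250)), (np.int64(220), np.int64(249)), (np.int64(220), np.int64(249)), (np.int64(221), np.int64(249)), (np.int64(221), np.int64(250)), (np.int64(220), np.int64(250)), (np.int64(221), np.int64(250)), (np.int64(221), np.int64(250)), (np.int64(221), np.int64(249)), (np.int64(221), np.int64(249))]
t2 [(np.int64(220), np.int64(250)), (np.int64(220), np.int64(250)), (np.int64(221), np.int64(250)), (np.int64(221), np.int64(250)), (np.int64(221), np.int64(250)), (np.int64(221), np.int64(250)), (np.int64(220), np.int64(250)), (np.int64(221), np.int64(251)), (np.int64(221), np.int64(250)), (np.int64(221), np.int64(250))]
t3 [(np.int64(221), np.int64(250)), (np.int64(221), np.int64(250)), (np.int64(221), np.int64(251)), (np.int64(221), np.int64(251)), (np.int64(221), np.int64(250)), (np.int64(221), np.int64(250)), (np.int64(221), np.int64(250)), (np.int64(221), np.int64(251)), (np.int64(221), np.int64(251)), (np.int64(221), np.int64(251))]
cmd [ 0.4504 -0.2008  0.5509] -0.2188
{"p": [0.45036257762461934, -0.20082071089486364, 0.5508931810565236], "q": [0.5763540186575413, 0.2620202337741933, 0.31801695380928113, -0.7057100391521189]}
```

```bash
cat > m3.py <<'E'
from m import *
from scipy.spatial.transform import Slerp
Rt=Ro.from_euler('z',1.99)*Ro.from_euler('x',np.pi)
S=Slerp([0,1],Ro.concatenate([R,Rt]));print((R.inv()*Rt).magnitude())
q,Q=p,R
for f,P in((.42,[.49,-.12,.45]),(.84,[.51,-.03,.32]),(1,[.5103,.0095,.17])):
    row=fmt(to(q,Q,P,0,S(f)));print(row);q,Q=app(q,Q,row)
E
python3 m3.py
```

```text
2.015893754431681
-0.0187 -0.1219 -0.0543 -0.2000 0.3527 0.1969
-0.0187 -0.1219 -0.0543 -0.1647 0.2418 0.4434
-0.0071 -0.0465 -0.0206 -0.0209 0.0709 0.5117
```

carry_out(steps="-0.0187 -0.122 -0.0543 -0.2 0.353 0.197 25;-0.0187 -0.122 -0.0543 -0.2 0.353 0.197 25;-0.0187 -0.122 -0.0543 -0.2 0.353 0.197 25;-0.0187 -0.122 -0.0543 -0.2 0.353 0.197 25;-0.0187 -0.122 -0.0543 -0.2 0.353 0.197 25;-0.0187 -0.122 -0.0543 -0.2 0.353 0.197 25;-0.0187 -0.122 -0.0543 -0.2 0.353 0.197 25;-0.0187 -0.122 -0.0543 -0.2 0.353 0.197 25")

```text
clock: 7.33
eef_pos: [0.4912, -0.1192, 0.454]
tool_rot: [0.639, 0.584, 0.209, -0.456]
contact_force: [0.7, 0.4, -0.3]
finger_gap: 0.0354
finger_force: 31.8
```

carry_out(steps="-0.0187 -0.122 -0.0543 -0.165 0.242 0.443 25;-0.0187 -0.122 -0.0543 -0.165 0.242 0.443 25;-0.0187 -0.122 -0.0543 -0.165 0.242 0.443 25;-0.0187 -0.122 -0.0543 -0.165 0.242 0.443 25;-0.0187 -0.122 -0.0543 -0.165 0.242 0.443 25;-0.0187 -0.122 -0.0543 -0.165 0.242 0.443 25;-0.0187 -0.122 -0.0543 -0.165 0.242 0.443 25;-0.0187 -0.122 -0.0543 -0.165 0.242 0.443 25")

```text
clock: 8.0
eef_pos: [0.5091, -0.0278, 0.3209]
tool_rot: [0.589, 0.794, 0.061, -0.134]
contact_force: [-0.5, 0.4, -0.6]
finger_gap: 0.0348
finger_force: 31.8
```

```bash
python3 m.py "-0.0187 -0.122 -0.0543 -0.2 0.353 0.197" "-0.0187 -0.122 -0.0543 -0.165 0.242 0.443" -- ".5103 .0095 .17 1.99"; cat cmd.json
```

```text
-0.0072 -0.0463 -0.0206 -0.0196 0.0708 0.5115
cmd [ 0.5101 -0.0302  0.3199] 1.8502
{"p": [0.5101260827165549, -0.03015428876645769, 0.31987190553161404], "q": [0.5914913493284648, 0.7928910768342189, 0.05994946718037614, -0.13367043551606317]}
```

carry_out(steps="-0.0072 -0.0463 -0.0206 -0.02 0.071 0.512 25;-0.0072 -0.0463 -0.0206 -0.02 0.071 0.512 25;-0.0072 -0.0463 -0.0206 -0.02 0.071 0.512 25;-0.0072 -0.0463 -0.0206 -0.02 0.071 0.512 25;-0.0072 -0.0463 -0.0206 -0.02 0.071 0.512 25;-0.0072 -0.0463 -0.0206 -0.02 0.071 0.512 25;-0.0072 -0.0463 -0.0206 -0.02 0.071 0.512 25;-0.0072 -0.0463 -0.0206 -0.02 0.071 0.512 25")

```text
clock: 8.67
eef_pos: [0.5129, 0.0079, 0.1725]
tool_rot: [0.545, 0.838, 0.001, 0.002]
contact_force: [1.1, 0.2, -0.7]
finger_gap: 0.0355
finger_force: 31.8
```

```bash
python3 m.py "-0.0072 -0.0463 -0.0206 -0.02 0.071 0.512" -- ".5103 .0095 .140 1.99" ".5103 .0095 .133 1.99"
python3 - <<'E'
from h import *
shot('scene','s2');shot('top','t4');o=r.get_obs();print(o['joints'],o['eef_pos'],o['tool_rot'],o['contact_force'],o['torque'])
q=proj('s2',[.51,.009,.1]);q2=proj('t4',[.51,.009,.1]);print(q,q2)
def up(f,q,w): x,y=int(q[0]),int(q[1]);return cv2.convertScaleAbs(cv2.resize(cv2.imread('pics/%s.png'%f)[y-w//8*3:y+w//8*3,x-w//2:x+w//2],(400,300),interpolation=cv2.INTER_CUBIC),alpha=1.3)
cv2.imwrite('pics/c7.png',np.hstack([up('s2',q,48),up('t4',q2,64)]))
E
```

```text
0.0000 0.0000 0.0000 0.0003 -0.0001 0.0994
0.0000 0.0000 0.0000 -0.0000 -0.0000 0.0233
cmd [0.5104 0.0094 0.1698] 1.9901
[-6.91799535e-02  1.76496208e-01  1.95988902e+00  2.12560366e-04
  1.00080676e+00 -4.86600785e-01] [0.51261398 0.00813942 0.1724595 ] [0.54529695 0.83824005 0.00114767 0.00187945] [-0.71302559 -0.00341779 -1.01752934] [-0.05073434  0.05460558 -0.05434771]
[225.03841595 209.05210703] [256.77346241 223.13697896]
```

View pics/c7.png

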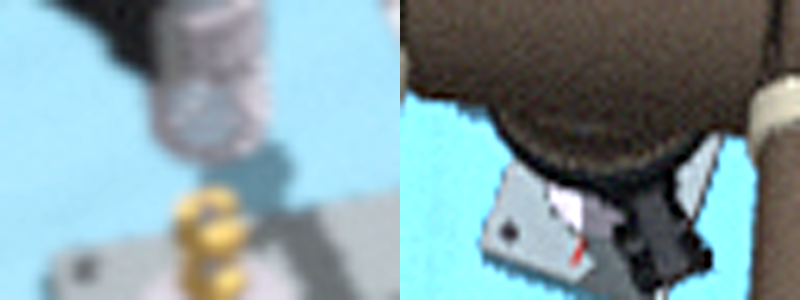

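carry_out(steps="0 0 0 0 0 0.05 25;0 0 0 0 0 0.1 25;0 0 0 0 0 0.115 25;0 0 0 0 0 0.115 25;0 0 0 0 0 0.115 25;0 0 0 0 0 0.115 25")

```text
clock: 9.27
eef_pos: [0.5115, 0.0091, 0.1368]
tool_rot: [0.545, 0.839, 0.001, 0.001]
contact_force: [-0.3, -0.2, -1.0]
finger_gap: 0.0355
finger_force: 31.7
```

carry_out(steps="0 0 0 0 0 0.01 25;0 0 0 0 0 0.02 25;0 0 0 0 0 0.03 25;0 0 0 0 0 0.03 25;0 0 0 0 0 0.03 25;0 0 0 0 0 0.03 25")

```text
clock: 9.77
eef_pos: [0.5104, 0.0094, 0.1265]
tool_rot: [0.544, 0.839, -0.0, -0.0]
contact_force: [-0.2, -0.5, -0.6]
finger_gap: 0.0354
finger_force: 31.8
```

carry_out(steps="0 0 0 0 0 0.01 25;0 0 0 0 0 0.018 25;0 0 0 0 0 0.018 25;0 0 0 0 0 0.018 25;0 0 0 0 0 0.018 25;0 0 0 0 0 0.018 25")

```text
clock: 10.27
eef_pos: [0.5105, 0.0093, 0.1212]
tool_rot: [0.544, 0.839, 0.0, 0.0]
contact_force: [0.0, -0.7, -1.4]
finger_gap: 0.0355
finger_force: 31.8
```

```bash
python3 m.py "0 0 0 0 0 0.115" "0 0 0 0 0 0.03" "0 0 0 0 0 0.018"
python3 - <<'E'
from h import *
o=r.get_obs();print(o['joints'],o['eef_pos'],o['tool_rot'],o['contact_force'],o['torque'])
shot('scene','s3')
E
```

```text
cmd [0.5104 0.0094 0.1209] 1.9901
[-6.70297588e-02  2.50885308e-01  1.99255687e+00 -1.13055010e-04
  8.97904983e-01 -4.86263899e-01] [0.51046807 0.00930314 0.1212488 ] [5.44460562e-01 8.38786433e-01 2.11773638e-05 1.28735601e-04] [ 0.00200941 -0.7348335  -1.37494512] [-0.00462486 -0.04518271  0.03111711]
```

carry_out(steps="0 0 0 0 0 0.01 25;0 0 0 0 0 0.02 25;0 0 0 0 0 0.02 25;0 0 0 0 0 0.02 25;0 0 0 0 0 0.02 25;0 0 0 0 0 0.02 25")

```text
clock: 10.82
eef_pos: [0.5104, 0.0093, 0.1152]
tool_rot: [0.544, 0.839, -0.0, 0.0]
contact_force: [-0.2, 0.1, -0.6]
finger_gap: 0.0351
finger_force: 31.8
```

carry_out(steps="0 0 0 0 0 0.01 25;0 0 0 0 0 0.015 25;0 0 0 0 0 0.015 25;0 0 0 0 0 0.015 25;0 0 0 0 0 0.015 25")

```text
clock: 11.23
eef_pos: [0.5104, 0.0093, 0.1106]
tool_rot: [0.544, 0.839, -0.0, 0.0]
contact_force: [-0.3, -0.1, -0.3]
finger_gap: 0.0356
finger_force: 31.8
```

carry_out(steps="0 0 0 0 0 0 25;0 0 0 0 0 0 25")

```text
clock: 11.4
eef_pos: [0.5105, 0.0093, 0.1108]
tool_rot: [0.544, 0.839, 0.0, 0.0]
contact_force: [-0.5, -0.6, -0.8]
finger_gap: 0.0353
finger_force: 31.8
```

carry_out(steps="0 0 0 0 0 0 25;0 0 0 0 0 0 25")

```text
clock: 11.57
eef_pos: [0.5104, 0.0093, 0.1108]
tool_rot: [0.544, 0.839, 0.0, 0.0]
contact_force: [0.9, 0.6, -0.3]
finger_gap: 0.0353
finger_force: 31.8
```

```bash
python3 m.py "0 0 0 0 0 0.02" "0 0 0 0 0 0.015"
python3 - <<'E'
from h import *
c=shot('scene','s4')
o=r.get_obs();print(o['contact_force'],o['torque'])
z=[proj('s4',[.5105,.009,k]) for k in(.056,.070,.126)];print(z)
def up(f): return cv2.convertScaleAbs(cv2.resize(cv2.imread('pics/%s.png'%f)[195:231,205:253],(400,300),interpolation=cv2.INTER_CUBIC),alpha=1.3)
cv2.imwrite('pics/c8.png',np.hstack([up('s3'),up('s4')]))
E
```

```text
cmd [0.5104 0.0094 0.1104] 1.9901
[-0.15583719 -0.44753914 -1.38254786] [-0.00668967 -0.01618975  0.03597439]
[array([226.13148397, 219.62226806]), array([225.84980039, 216.32099305]), array([224.65131031, 202.27492993])]
```

No contact force has built up 14 mm below the collar's top, so the tail appears to have passed the upper notch. I'll continue to the lower collar.

carry_out(steps="0 0 0 0 0 0.01 25;0 0 0 0 0 0.02 25;0 0 0 0 0 0.03 25;0 0 0 0 0 0.04 25;0 0 0 0 0 0.05 25;0 0 0 0 0 0.055 25;0 0 0 0 0 0.055 25;0 0 0 0 0 0.055 25")

```text
clock: 12.28
eef_pos: [0.5103, 0.0093, 0.094]
tool_rot: [0.544, 0.839, -0.0, -0.0]
contact_force: [0.0, 0.5, -0.8]
finger_gap: 0.0353
finger_force: 31.8
```

carry_out(steps="0 0 0 0 0 0 25;0 0 0 0 0 0 25")

```text
clock: 12.45
eef_pos: [0.5106, 0.0093, 0.0944]
tool_rot: [0.544, 0.839, 0.0, 0.0]
contact_force: [0.2, -1.2, -1.1]
finger_gap: 0.0356
finger_force: 31.8
```

carry_out(steps="0 0 0 0 0 0.005 25;0 0 0 0 0 0.01 25;0 0 0 0 0 0.01 25")

```text
clock: 12.7
eef_pos: [0.5102, 0.0093, 0.0909]
tool_rot: [0.544, 0.839, -0.0, -0.0]
contact_force: [-0.4, 0.2, -0.4]
finger_gap: 0.0352
finger_force: 31.8
```

carry_out(steps="0 0 0 0 0 0 25;0 0 0 0 0 0 25")

```text
clock: 12.87
eef_pos: [0.5104, 0.0093, 0.0912]
tool_rot: [0.544, 0.839, -0.0, 0.0]
contact_force: [1.2, -0.7, -0.7]
finger_gap: 0.0353
finger_force: 31.8
```

```bash
python3 m.py "0 0 0 0 0 0.055" "0 0 0 0 0 0.01"
python3 - <<'E'
from h import *
c=shot('scene','s5')
def up(f): return cv2.convertScaleAbs(cv2.resize(cv2.imread('pics/%s.png'%f)[193:238,195:255],(400,300),interpolation=cv2.INTER_CUBIC),alpha=1.3)
cv2.imwrite('pics/c9.png',np.vstack([np.hstack([up('s0'),up('s3')]),np.hstack([up('s4'),up('s5')])]))
E
```

```text
cmd [0.5104 0.0094 0.0909] 1.9901
```

View pics/c9.png

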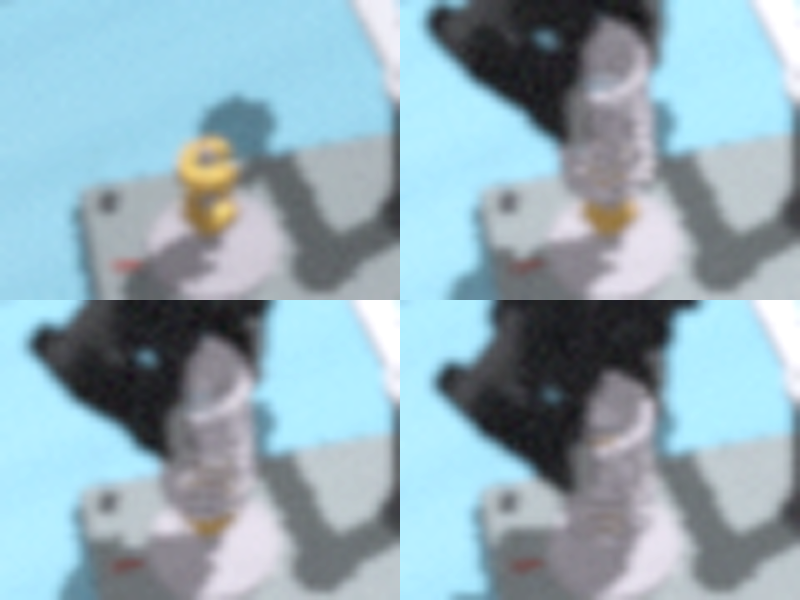

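carry_out(steps="0 0 0 0 0 0.01 25;0 0 0 0 0 0.015 25;0 0 0 0 0 0.015 25;0 0 0 0 0 0.015 25;0 0 0 0 0 0.015 25")

```text
clock: 13.33
eef_pos: [0.5104, 0.0093, 0.0866]
tool_rot: [0.544, 0.839, -0.0, 0.0]
contact_force: [0.8, -0.1, -2.2]
finger_gap: 0.0355
finger_force: 31.8
```

carry_out(steps="0 0 0 0 0 0 25;0 0 0 0 0 0 25")

```text
clock: 13.5
eef_pos: [0.5105, 0.0093, 0.0868]
tool_rot: [0.544, 0.839, 0.0, 0.0]
contact_force: [-0.2, -0.5, -2.3]
finger_gap: 0.0351
finger_force: 31.8
```

```bash
python3 m.py "0 0 0 0 0 0.015" -- ".5104 .0094 .069 1.99"
python3 - <<'E'
from h import *
F=[]
for i in range(12):
    r.capture('top');o=r.get_obs();F.append(np.r_[o['contact_force'],o['torque']])
print(np.mean(F,0),o['eef_pos'])
E
```

```text
0.0000 0.0000 0.0000 -0.0001 0.0000 0.0581
cmd [0.5104 0.0094 0.0864] 1.9901
[ 0.10878369 -0.14671961 -0.68673666 -0.00414325  0.00563604  0.0100263 ] [0.51037203 0.00929108 0.08668052]
```

carry_out(steps="0 0 0 0 0 0.01 25;0 0 0 0 0 0.02 25;0 0 0 0 0 0.03 25;0 0 0 0 0 0.03 25;0 0 0 0 0 0.03 25;0 0 0 0 0 0.03 25")

```text
clock: 14.6
eef_pos: [0.5103, 0.0093, 0.0776]
tool_rot: [0.544, 0.839, -0.0, -0.0]
contact_force: [0.3, 0.1, -0.8]
finger_gap: 0.0353
finger_force: 31.8
```

```bash
python3 m.py "0 0 0 0 0 0.03"
python3 - <<'E'
from h import *
F=[]
for i in range(10):
    r.capture('top');o=r.get_obs();F.append(np.r_[o['contact_force'],o['torque']])
print(np.mean(F,0),o['eef_pos'])
E
```

```text
cmd [0.5104 0.0094 0.0774] 1.9901
[-0.3264365  -0.13231021 -0.82350838 -0.00630842  0.01441286  0.0186848 ] [0.51045888 0.00926213 0.07777321]
```

carry_out(steps="0 0 0 0 0 0.01 25;0 0 0 0 0 0.02 25;0 0 0 0 0 0.027 25;0 0 0 0 0 0.027 25;0 0 0 0 0 0.027 25;0 0 0 0 0 0.027 25")

```text
clock: 15.6
eef_pos: [0.5108, 0.0093, 0.0699]
tool_rot: [0.544, 0.839, 0.0, 0.0]
contact_force: [-0.4, 0.8, 1.5]
finger_gap: 0.0354
finger_force: 32.0
```

```bash
python3 m.py "0 0 0 0 0 0.027"
python3 - <<'E'
from h import *
F=[]
for i in range(10):
    r.capture('top');o=r.get_obs();F.append(np.r_[o['contact_force'],o['torque']])
print(np.mean(F,0),o['eef_pos'])
E
```

```text
cmd [0.5104 0.0094 0.0693] 1.9901
[ 1.14542442  0.36415577  2.02319621  0.06021144 -0.19267312 -0.0033943 ] [0.51071502 0.00928391 0.06975486]
```

carry_out(steps="0 0 0 0 0 0.005 25;0 0 0 0 0 0.01 25;0 0 0 0 0 0.01 25;0 0 0 0 0 0.01 25")

```text
clock: 16.43
eef_pos: [0.5107, 0.0093, 0.0667]
tool_rot: [0.544, 0.839, 0.0, 0.0]
contact_force: [0.9, 0.1, 3.7]
finger_gap: 0.0354
finger_force: 32.1
```

```bash
python3 m.py "0 0 0 0 0 0.01"
python3 - <<'E'
from h import *
F=[]
for i in range(10):
    r.capture('top');o=r.get_obs();F.append(np.r_[o['contact_force'],o['torque']])
print(np.mean(F,0),o['eef_pos'])
E
```

```text
cmd [0.5104 0.0094 0.0663] 1.9901
[ 1.68308941  0.48984263  3.39017873  0.09403016 -0.34482581  0.00501035] [0.51069748 0.00929365 0.06673119]
```

carry_out(steps="0 0 0 0 0 -0.01 25;0 0 0 0 0 -0.02 25;0 0 0 0 0 -0.02 25;0 0 0 0 0 -0.02 25;0 0 0 0 0 -0.02 25;0 0 0 0 0 -0.02 25")

```text
clock: 17.43
eef_pos: [0.5096, 0.0092, 0.0721]
tool_rot: [0.544, 0.839, -0.001, -0.001]
contact_force: [0.5, 0.6, 1.1]
finger_gap: 0.0353
finger_force: 31.9
```

carry_out(steps="0 0 0 0 0 0 38;0 0 0 0 0 0 42;0 0 0 0 0 0 50;0 0 0 0 0 0 60;0 0 0 0 0 0 60;0 0 0 0 0 0 60")

```text
clock: 17.93
eef_pos: [0.5103, 0.0093, 0.0725]
tool_rot: [0.544, 0.839, -0.0, -0.0]
contact_force: [0.8, -0.6, -0.2]
finger_gap: 0.0601
finger_force: 0.0
```

carry_out(steps="0 0 0 0 0 -0.05 60;0 0 0 0 0 -0.1 60;0 0 0 0 0 -0.2 60;0 0 0 0 0 -0.3 60;0 0 0 0 0 -0.4 60;0 0 0 0 0 -0.5 60;0 0 0 0 0 -0.5 60;0 0 0 0 0 -0.5 60")

```text
clock: 18.6
eef_pos: [0.5121, 0.0092, 0.2252]
tool_rot: [0.544, 0.839, 0.001, 0.003]
contact_force: [-0.2, -0.1, -1.0]
finger_gap: 0.0603
finger_force: 0.0
```

```bash
python3 m.py "0 0 0 0 0 -0.02" "0 0 0 0 0 -0.5"
python3 - <<'E'
from h import *
o=r.get_obs();print(o['eef_pos'],o['contact_force'],o['clock'])
shot('scene','s6');shot('top','t6')
a=cv2.imread('pics/s6.png').astype(int);b=cv2.imread('pics/s0.png').astype(int)
g=(np.abs(a-b).sum(2))[190:235,205:250]
for z in(.086,.090,.11):print(z,proj('s6',[.5105,.009,z]))
for y in range(190,235): print(y,''.join('#' if v>60 else '.' for v in g[y-190]), ' '.join('%3d'%v for v in a[y,218:236,2]))
E
```

```text
cmd [0.5104 0.0095 0.2223] 1.9901
[0.51214983 0.00920328 0.22515517] [-0.23892241 -0.05504588 -0.99715559] 18.6
0.086 [225.5193984  212.44874807]
0.09 [225.4353426  211.46363095]
0.11 [225.00601856 206.43203945]
190 ............................................. 128 128 126 127 127 128 127 128 128 127 129 128 129 130 130 130 129 128
191 ............................................. 129 128 128 129 128 127 127 128 128 131 130 129 131 130 129 129 129 129
192 ............................................. 128 127 129 129 130 128 129 131 129 130 129 130 130 129 130 130 127 129
193 ............................................. 129 130 130 129 130 130 131 130 131 130 130 130 129 129 130 129 129 130
194 ............................................. 128 129 129 131 130 132 131 133 129 128 127 129 128 130 131 131 132 132
195 ............................................. 131 131 129 132 132 131 131 131 129 130 130 131 131 132 131 132 131 132
196 ............................................. 130 131 131 132 129 131 131 129 130 129 130 130 130 131 133 132 131 131
197 ..............................
[... 3901 characters left out ...]
.................. 105 101 100 100 103  99  96  98  96  97 101 113 131 140 145 160 169 170
230 ..........####.........###................... 100 100 101 100  97 100 102 103 103 106 103 108 129 144 151 161 168 169
231 .........###........#######.................. 101 103 101  99 101 102  96  92  95 104 103 102 114 130 149 162 168 164
232 ........###..........######..................  95 101 100  98 100 101  97  92  91  94  97 101 113 131 148 164 168 164
233 .....#####............####...................  92  99  99  98  99 101 103 105 105 103 107 117 137 155 163 166 163 157
234 ....#####...........####.....................  89  97 100  99  99  96  96  99  99 102 118 140 161 167 167 162 153 146
```

```bash
python3 m.py -- ".5942 .0398 .2 1.42" ".5942 .0398 .118 1.42"
cat > arc.py <<'E'
from m import *
import sys
c=np.array([.586,-.0145])
def arc(p,R,ths):
    for t in ths: print(fmt(to(p,R,[*(c+.055*np.array([np.cos(t),np.sin(t)])),.118],t)),';')
P=np.array([*(c+.055*np.array([np.cos(1.42),np.sin(1.42)])),.118]);print(P)
arc(p,R,map(float,sys.argv[1:]))
E
```

```text
0.0000 0.0000 0.0907 -0.0214 0.2964 0.0744
0.0000 0.0000 0.0000 0.0001 -0.0000 0.2734
cmd [0.5104 0.0095 0.2223] 1.9901
```

carry_out(steps="0 0 0.0907 -0.021 0.296 0.074 45;0 0 0.0907 -0.021 0.296 0.074 45;0 0 0.0907 -0.021 0.296 0.074 45;0 0 0.0907 -0.021 0.296 0.074 45;0 0 0.0907 -0.021 0.296 0.074 45;0 0 0.0907 -0.021 0.296 0.074 45;0 0 0.0907 -0.021 0.296 0.074 45")

```text
clock: 19.28
eef_pos: [0.5927, 0.0397, 0.1982]
tool_rot: [0.758, 0.653, -0.002, -0.001]
contact_force: [-0.6, -0.8, 0.1]
finger_gap: 0.0451
finger_force: 0.0
```

carry_out(steps="0 0 0 0 0 0 45;0 0 0 0 0 0.06 45;0 0 0 0 0 0.12 45;0 0 0 0 0 0.18 45;0 0 0 0 0 0.24 45;0 0 0 0 0 0.273 45;0 0 0 0 0 0.273 45;0 0 0 0 0 0.273 45")

```text
clock: 19.95
eef_pos: [0.5936, 0.0396, 0.1181]
tool_rot: [0.758, 0.652, -0.0, -0.0]
contact_force: [0.3, 0.2, -0.3]
finger_gap: 0.0454
finger_force: 0.0
```

carry_out(steps="0 0 0 0 0 0 30;0 0 0 0 0 0 24;0 0 0 0 0 0 20;0 0 0 0 0 0 17;0 0 0 0 0 0 17;0 0 0 0 0 0 17", grip_force=20)

```text
clock: 20.45
eef_pos: [0.5943, 0.0397, 0.1189]
tool_rot: [0.758, 0.652, 0.0, 0.0]
contact_force: [0.0, -0.8, 1.0]
finger_gap: 0.0172
finger_force: 0.0
```

```bash
python3 m.py "0 0 0.0907 -0.021 0.296 0.074" "0 0 0 0 0 0.273"; python3 arc.py 1.52 1.62 1.72 1.82 1.92 2.02 2.12 2.12; python3 -c "
from plant import r
o=r.get_obs();print(o['joints'],o['eef_pos'],o['contact_force'],o['finger_gap'])"
```

```text
cmd [0.594  0.0398 0.1182] 1.4202
[0.5942624  0.03987585 0.118     ]
0.0000 0.0000 -0.0159 -0.0007 -0.0176 0.0008 ;
0.0000 0.0000 -0.0318 -0.0034 -0.0357 0.0008 ;
0.0000 0.0000 -0.0477 -0.0080 -0.0535 0.0008 ;
0.0000 0.0000 -0.0636 -0.0142 -0.0707 0.0008 ;
0.0000 0.0000 -0.0795 -0.0222 -0.0872 0.0008 ;
0.0000 0.0000 -0.0955 -0.0318 -0.1028 0.0008 ;
0.0000 0.0000 -0.1114 -0.0429 -0.1174 0.0008 ;
0.0000 0.0000 -0.1114 -0.0429 -0.1174 0.0008 ;
[-6.34306488e-03  3.98712886e-01  1.79358491e+00 -9.26450299e-05
  9.48556896e-01  1.44324616e-01] [0.59427469 0.03970847 0.11889435] [ 0.00121346 -0.83725747  0.96565376] 0.017178701439007106
```

carry_out(steps="0 0 -0.016 -0.001 -0.018 0 17;0 0 -0.032 -0.003 -0.036 0 17;0 0 -0.048 -0.008 -0.054 0 17;0 0 -0.064 -0.014 -0.071 0 17;0 0 -0.08 -0.022 -0.087 0 17;0 0 -0.096 -0.032 -0.103 0 17;0 0 -0.111 -0.043 -0.117 0 17;0 0 -0.111 -0.043 -0.117 0 17")

```text
clock: 21.12
eef_pos: [0.5571, 0.032, 0.1187]
tool_rot: [0.489, 0.872, 0.0, 0.0]
contact_force: [-0.6, 0.7, -0.7]
finger_gap: 0.017
finger_force: 0.0
```

```bash
python3 m.py "0 0 -0.111 -0.043 -0.117 0"; python3 arc.py 2.22 2.32 2.42 2.52 2.6 2.68 2.76 2.76
python3 - <<'E'
from h import *
shot('top','t7');a=cv2.imread('pics/t7.png').astype(int);shot('scene','s7');b=cv2.imread('pics/s7.png').astype(int)
for n,i in(('t7',a),('s7',b)):
    m=(i[:,:,2]>120)&(i[:,:,1]<60)&(i[:,:,0]<70);y,x=np.where(m[170:260,200:300]);print(n,[(u+200,v+170) for u,v in zip(x,y)][:30])
print(proj('s7',[.5575,.032,.126]),proj('t7',[.5575,.032,.126]))
E
```

```text
cmd [0.5574 0.0324 0.1182] 2.1176
[0.5942624  0.03987585 0.118     ]
0.0000 0.0000 -0.0163 -0.0006 -0.0185 0.0008 ;
0.0000 0.0000 -0.0322 -0.0034 -0.0366 0.0008 ;
0.0000 0.0000 -0.0481 -0.0079 -0.0544 0.0008 ;
0.0000 0.0000 -0.0640 -0.0143 -0.0716 0.0008 ;
-0.0000 0.0000 -0.0768 -0.0205 -0.0848 0.0008 ;
-0.0000 0.0000 -0.0895 -0.0279 -0.0976 0.0008 ;
-0.0000 0.0000 -0.1022 -0.0362 -0.1096 0.0008 ;
-0.0000 0.0000 -0.1022 -0.0362 -0.1096 0.0008 ;
t7 []
s7 []
[237.47836724 188.34572743] [248.12090568 201.65284959]
```

carry_out(steps="0 0 -0.016 -0.001 -0.018 0 17;0 0 -0.032 -0.003 -0.036 0 17;0 0 -0.048 -0.008 -0.054 0 17;0 0 -0.064 -0.014 -0.071 0 17;0 0 -0.077 -0.02 -0.085 0 17;0 0 -0.09 -0.028 -0.098 0 17;0 0 -0.102 -0.036 -0.11 0 17;0 0 -0.102 -0.036 -0.11 0 17")

```text
clock: 21.88
eef_pos: [0.535, 0.0056, 0.1186]
tool_rot: [0.191, 0.982, -0.0, 0.0]
contact_force: [0.2, -0.3, 0.3]
finger_gap: 0.0166
finger_force: 0.0
```

```bash
python3 m.py "0 0 -0.102 -0.036 -0.11 0"; python3 arc.py 2.8 2.84 2.88 2.91
```

```text
cmd [0.5348 0.006  0.1182] 2.7585
[0.5942624  0.03987585 0.118     ]
-0.0000 0.0000 -0.0066 -0.0005 -0.0071 0.0008 ;
-0.0000 0.0000 -0.0130 -0.0010 -0.0145 0.0008 ;
-0.0000 0.0000 -0.0193 -0.0017 -0.0217 0.0008 ;
-0.0000 0.0000 -0.0241 -0.0025 -0.0272 0.0008 ;
```

carry_out(steps="0 0 -0.007 0 -0.007 0 17;0 0 -0.013 -0.001 -0.014 0 17;0 0 -0.019 -0.002 -0.022 0 17;0 0 -0.019 -0.002 -0.022 0 17;0 0 -0.019 -0.002 -0.022 0 17")

```text
clock: 22.3
eef_pos: [0.5331, -0.0004, 0.1185]
tool_rot: [0.133, 0.991, -0.0, 0.0]
contact_force: [-0.2, 0.4, -0.7]
finger_gap: 0.0171
finger_force: 0.1
```

carry_out(steps="0 0 0 0 -0.006 0 17;0 0 0 0 -0.006 0 17;0 0 0 0 -0.006 0 17")

```text
clock: 22.55
eef_pos: [0.5326, -0.0015, 0.1185]
tool_rot: [0.132, 0.991, 0.001, 0.0]
contact_force: [1.5, 4.3, 0.2]
finger_gap: 0.017
finger_force: 2.1
```

carry_out(steps="0 0 0 0 0.005 0 20;0 0 0 0 0.005 0 35;0 0 0 0 0.005 0 45;0 0 0 0 0.005 0 45;0 0 0 0 0.005 0 45;0 0 0 0 0.005 0 45")

```text
clock: 23.05
eef_pos: [0.5328, -0.001, 0.1185]
tool_rot: [0.132, 0.991, -0.0, 0.0]
contact_force: [0.3, -0.0, -0.1]
finger_gap: 0.0448
finger_force: 0.0
```

carry_out(steps="0 0 0 0 0 -0.1 45;0 0 0 0 0 -0.2 45;0 0 0 0 0 -0.3 45;0 0 0 0 0 -0.4 45;0 0 0 0 0 -0.4 45;0 0 0 -0.8 0 -0.5 45;0 0 0 -0.8 0 -0.5 45;0 0 0 -0.8 0 -0.5 45")

```text
clock: 23.72
eef_pos: [0.6531, -0.0333, 0.2539]
tool_rot: [0.131, 0.991, -0.0, -0.0]
contact_force: [0.2, 0.4, 1.1]
finger_gap: 0.0452
finger_force: 0.0
```

carry_out(steps="0 0 0 -0.4 0 -0.3 45;0 0 0 -0.4 0 -0.3 45;0 0 0 -0.4 0 -0.3 45;0 0 0 -0.4 0 -0.3 45;0 0 0 -0.4 0 -0.3 45;0 0 0 -0.4 0 -0.3 45;0 0 0 -0.4 0 -0.3 45;0 0 0 -0.4 0 -0.3 45")

```text
clock: 24.38
eef_pos: [0.7666, -0.0638, 0.3416]
tool_rot: [0.131, 0.991, 0.0, -0.002]
contact_force: [-1.0, 0.1, -0.4]
finger_gap: 0.045
finger_force: 0.0
```

Run:
```python
from h import *
o=r.get_obs();print(o['eef_pos'],o['clock'])
for n,f in(('top','t8'),('scene','s8')):
    shot(n,f);i=cv2.imread('pics/%s.png'%f).astype(int)
    m=((i[:,:,2]>1.8*i[:,:,1])&(i[:,:,2]>1.8*i[:,:,0])&(i[:,:,2]>90))[180:235,210:275];y,x=np.where(m);P=list(zip(x+210,y+180));print(f,P)
    print('shut',proj(f,[.5335,.002,.126]),proj(f,[.5335,.002,.096]),ray(f,np.mean(x)+210,np.mean(y)+180,.111) if P else '')
```

```text
[ 0.76658668 -0.0638483   0.34160371] 24.3833
t8 []
shut [260.14420445 212.17442544] [260.09916679 213.96824316] 
s8 [(np.int64(234), np.int64(201)), (np.int64(235), np.int64(201)), (np.int64(234), np.int64(202)), (np.int64(235), np.int64(202)), (np.int64(236), np.int64(202)), (np.int64(234), np.int64(203)), (np.int64(235), np.int64(203)), (np.int64(234), np.int64(204)), (np.int64(235), np.int64(204)), (np.int64(234), np.int64(205)), (np.int64(235), np.int64(205)), (np.int64(234), np.int64(206)), (np.int64(235), np.int64(206)), (np.int64(234), np.int64(207)), (np.int64(235), np.int64(207)), (np.int64(234), np.int64(208)), (np.int64(235), np.int64(208))]
shut [234.64838565 200.50094331] [235.03798705 208.2138407 ] [0.53304498 0.00245846 0.111     ]
```

The knob now measures (0.533, 0.002). The expected shut position is (0.5335, 0.002), so the keeper is shut. The gripper is clear, so I'm handing in.

```bash
python3 -c "
from plant import r
print(r.sign_off())"
```

```text
the job is handed in; nothing more can be done
None
```

The job is handed in at about 24 s: the spring is on the seat (its top ring images at about the seated height), the keeper is shut against its stop with the knob where it should be, and the arm is clear; the sign-off returned no verdict.

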